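Lay out the stripped rear axle parts in fitting order

TASK

Lay the stripped rear wheel parts out on the rubber mat in the order they sit on the axle: in one straight row from the brake plate to the sprocket, with even gaps of about 50 mm from rim to rim between neighbours, put the open bearing next to the brake plate, then the distance tube standing upright, then the sealed bearing next to the sprocket, and set the side collar flange down, centred on top of the sealed bearing. Lay the axle on the mat behind the row (on the side away from the robot), parallel to the row and centred on it, its hex head towards the brake plate. Leave the brake plate, the sprocket, the brake lever and the spoke wrench where they are.

Things in the scene. Friction and masses are not known exactly. Their poses are not given: they have to be found in the camera images.
- open_bearing: Open steel wheel bearing lying flat on the bench: disc of diameter 37 mm, 12 mm high, bright balls visible in a dark groove, black bore (solid, not a real hole). Origin: centre of its underside, z up. About 60 g.
- sealed_bearing: Steel wheel bearing with rust-red seals, lying flat: disc of diameter 40 mm, 12 mm high, flat on top. Origin: centre of its underside, z up. About 70 g.
- distance_tube: Plain grey steel tube standing upright on the bench: diameter 22 mm, 55 mm high. Origin: centre of its underside, z up. About 100 g.
- side_collar: Yellow zinc-plated flanged collar standing on its flange: flange at the bottom of diameter 28 mm and 4 mm thick, body above it of diameter 20 mm, 16 mm high in all. Origin: centre of its underside (flange side), z up. About 40 g.
- axle: Rear axle bolt lying on the bench: steel shank of diameter 12 mm, 230 mm long over all, plain grey 19 mm hex head at its +x end, yellow 19 mm hex nut and thread stub at its -x end. It rests on the flats of the hexagons, so it does not roll; the shank's underside is 3.5 mm above the surface. Origin: on its axis, halfway along; x towards the head. Shank bare 85 mm to either side of it. 250 g.
- brake_plate: Rear drum brake plate, loose, lying on the mat with its two curved brake shoes up: light grey cast disc of diameter 130 mm, 13 mm high, shoes up to 38 mm high over a diameter of 110 mm. At one end of the mat. Origin: centre of its underside. About 0.85 kg. Stays where it is.
- sprocket: Worn rear chain sprocket, loose, lying flat on the mat at its other end: brown toothed disc of diameter 142 mm, 7 mm thick. Origin: centre of its underside. About 0.55 kg. Stays where it is.
- mat: Fixed black rubber mat, 600 mm (its y) by 210 mm (its x), 3 mm thick. Origin: on its underside, midway between the centres of brake plate and sprocket, which lie on the mat's y axis 217.5 mm to either side (either may be the left one). x points away from the robot: 80 mm of mat lie in front of the origin, 130 mm behind it; y to the robot's left.
- brake_lever: Grey cast aluminium hand brake lever, loose, about 165 mm long (its x), 40 mm wide, 17 mm high, lying on the bench. Origin: near the middle of its underside. Not part of the job, stays where it is.
- spoke_wrench: Chrome spoke wrench, loose, 80 mm long (its x), 20 mm wide, 7 mm high, lying on the bench among the small parts. Origin: centre of its underside. Not part of the job, stays where it is.

How it is judged (in metres and radians):
At the end, for the whole second after the job is handed in: Row on the mat, rim gaps 50 mm (each part within 15 mm along and across the line): open bearing, upright tube, sealed bearing. Collar on the sealed bearing within 8 mm. Axle 35-120 mm behind, centred to 20 mm, parallel to 0.15 rad, head to the brake plate. At rest; the others moved under 15 mm (horizontal distance between open_bearing and brake_plate between 0.1185 and 0.1485 m and horizontal distance between open_bearing and sprocket between 0.2865 and 0.3165 m and x of open_bearing in the frame of mat between -0.015 and 0.015 m and z of open_bearing in the frame of mat between 0.001 and 0.006 m and angle between each of open_bearing, distance_tube, sealed_bearing, side_collar's own z axis and vertical below 0.12 rad and horizontal distance between distance_tube and brake_plate between 0.198 and 0.228 m and horizontal distance between distance_tube and sprocket between 0.207 and 0.237 m and x of distance_tube in the frame of mat between -0.015 and 0.015 m and z of distance_tube in the frame of mat between 0.001 and 0.006 m and horizontal distance between sealed_bearing and brake_plate between 0.279 and 0.309 m and horizontal distance between sealed_bearing and sprocket between 0.126 and 0.156 m and x of sealed_bearing in the frame of mat between -0.015 and 0.015 m and z of sealed_bearing in the frame of mat between 0.001 and 0.006 m and horizontal distance between side_collar and sealed_bearing below 0.008 m and z of side_collar in the frame of sealed_bearing between 0.01 and 0.0145 m and x of axle in the frame of mat between 0.035 and 0.12 m and y of axle in the frame of mat between -0.02 and 0.02 m and z of axle in the frame of mat between 0.008 and 0.016 m and angle between the x axis of axle and the y axis of mat, either way round below 0.15 rad and x of brake_plate in the frame of axle above 0.1 m and linear speed of each of open_bearing, distance_tube, sealed_bearing, side_collar, axle below 0.02 m/s and distance of each of brake_plate, sprocket, brake_lever, spoke_wrench from where it was at the start of the episode below 0.015 m); the robot touches nothing.
It fails at once if the brake plate is pushed away (30 mm or more) (distance of brake_plate from where it was at the start of the episode above 0.03 m).
It fails at once if the sprocket is pushed away (30 mm or more) (distance of sprocket from where it was at the start of the episode above 0.03 m).
It fails at once if the brake lever is pushed away (30 mm or more) (distance of brake_lever from where it was at the start of the episode above 0.03 m).
It fails at once if the spoke wrench is pushed away (30 mm or more) (distance of spoke_wrench from where it was at the start of the episode above 0.03 m).
It also fails if it takes over 120 s, if anything falls off the work surface, if the arm or the gripper's body presses on something with over 40 N, if the wrist force passes 120 N, or if a joint passes its speed limit or range.

ROBOT

A 6-joint arm with a two-finger parallel gripper is mounted at the origin on the work surface. World frame = base frame: x ahead of the robot, y to its left, z up, the work surface at z = 0. Lengths are in m, angles in degrees, forces in N, time in s.
With the tool pointing down it reaches from about 0.4 to 0.825 m from the base axis. Payload 7 kg.
Tool frame: the origin (TCP) lies midway between the tips of the shut fingers; the grasp point (between the pads) lies 19 mm behind it (hold_point_z is the distance from the TCP to the grasp point, in m); z points along the fingers, y is the line along which they close (so a half turn about z gives the same grasp; the last joint's range is limited). The gripper opens to 88 mm and grips with 3 to 60 N. Pads are 19 mm wide; open, the fingers measure 130 mm over their backs; the gripper's body (78 mm by 193 mm) begins 47 mm behind the grasp point.
Start: joints at [-54.826, 20.546, 0.682, 0, -70.136, -16.507], TCP at [0.216, -0.639, 0.227] pointing down, gripper open.
Joint ranges: [-176.03, 176.03], [-82.01, 121.73], [-58.28, 71.71], [-173.87, 95.51], [-174.79, -0.11], [-173.66, 173.66]. Speed limits (degrees/s): [136.94, 136.94, 172.46, 180, 180, 180].

INTERFACE

Orientations are given as [roll, pitch, yaw] about the fixed x, y, z axes, in that order (R = Rz(yaw) Ry(pitch) Rx(roll)).
In Python, from plant import get_state, capture, close_job, hold_point_z gives the robot as it stands.
- The arm moves only by the shell command python3 -m inch 'ROWS' [FORCE]. ROWS is text: rows parted by semicolons, each of 5 numbers parted by spaces: the shift along the tool's x, y, z normalised to -1 to 1, where 1 is 0.15 m, then the turn about the tool's z normalised to -1 to 1, where 1 is 360 degrees, then the opening, from 0 (shut) to 1 (fully open). In form: tx ty tz spin grip; .... A call has exactly 8 rows; each row shifts and turns the commanded pose from where the row before left it, along the tool's axes as they then stand; what a row does not reach is not made up. A row lasts 1/8 s, in which the tool goes at most 62.5 mm and 10.7 degrees, less where a joint would pass 70% of its speed; a pose out of reach is approached as far as the arm can. A call with a number of a shift or a turn outside -1 to 1 is refused whole. A call with a gripper value outside its range is refused whole. The fingers move at their own pace and stop on an object; FORCE is the grip in N (left out, the last holds). Time passes only in rows, so rows that do not move let the fingers close, or fill a call up. It gives the time, the measured TCP pose, the force, the opening and the grip force at its end, in the units of the state.
- get_state(): the state, without advancing time (a new reading comes with each control period).
- capture(name): name is "scene" or "top" or "wrist"; returns a dict with "color" (384x512x3 uint8, blue, green, red), "mtx" (3x3 intrinsics, pixels), "R" (3x3) and "t" (3): a world point X has camera coordinates R X + t. Camera axes: x right, y down, z forward; pixel columns grow to the right and rows downward; lengths in m; the calibration is good to about 2 mm. A picture is of the moment at which its call begins. There is no depth.
- close_job(): hands the job in; it is judged then, once.
The state is a dict: "time_s": time; "joints": joint angles; "qd": joint speeds; "joint_torque": joint torques, N m; "tcp_pos": TCP position; "eef_rot": TCP orientation; "contact_force": force on the tool from outside, world axes, zero at the start; "moment": the same for the moment, N m; "gripper_width": finger opening in m; "gripper_force": force on a finger pad.
Only numpy, scipy, OpenCV 4.12 (cv2) and the standard library are available. Lean on these libraries where they do the work, as an engineer would, in place of code of your own. Each camera call takes 0.05 s, during which the arm holds its last target. There are 200 camera calls.

## Working session

There is one attempt and no reset: what is moved stays moved. The work goes in short steps, Python scripts to look and compute and a shell command to move; the robot and the scene stay as the last step left them, time stands still between calls to the robot, and variables do not carry over. Pictures are saved under pics/ and viewed, at most 17 in all, crops included, and the job is handed in when it is done.

```bash
ls; mkdir -p pics
python3 - <<'E'
from plant import *
import cv2
for n in("top","scene"):
    c=capture(n);cv2.imwrite(f"pics/{n}0.png",c["color"]);print(n,c["mtx"],c["R"],c["t"])
s=get_state();print(s,hold_point_z)
E
```

```text
pics
top [[448.40080392   0.         259.67940698]
 [  0.         448.40080392 198.61734295]
 [  0.           0.           1.        ]] [[-0.02852163 -0.99936903  0.02116738]
 [-0.98055785  0.0238593  -0.19477433]
 [ 0.1941464  -0.02631112 -0.98061965]] [-0.00260838  0.55525049  1.09136748]
scene [[494.49564367   0.         251.30536459]
 [  0.         494.49564367 199.62465172]
 [  0.           0.           1.        ]] [[-0.46606005  0.8847105  -0.00868104]
 [ 0.54728541  0.28056942 -0.78851727]
 [-0.69517387 -0.3722474  -0.61495135]] [ 0.24525835 -0.26359115  1.95252153]
{'time_s': 0.1, 'joints': array([-5.48287690e+01,  2.05874357e+01,  6.41219736e-01, -1.65256912e-02,
       -7.01380300e+01, -1.65064940e+01]), 'qd': array([ 0.04900495, -0.11724296,  0.20397069,  0.19257442,  0.08148775,
       -0.04906454]), 'joint_torque': array([-1.18828135e-03, -5.84165204e+01,  2.93754208e+01,  7.01563686e+00,
        1.01651932e-02, -5.41978920e-05]), 'tcp_pos': array([ 0.21584782, -0.63910558,  0.22573571]), 'eef_rot': array([ 1.79914812e+02, -9.04233336e-03, -1.61340882e+02]), 'contact_force': array([-1.05409304, -0.37407868, -0.42977292]), 'moment': array([ 0.02224396, -0.01582987,  0.02464973]), 'gripper_force': 0.0, 'gripper_width': 0.087850516769025} 0.0188
```

View pics/top0.png

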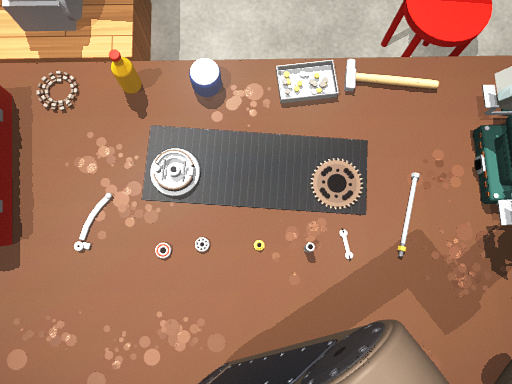

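View pics/scene0.png

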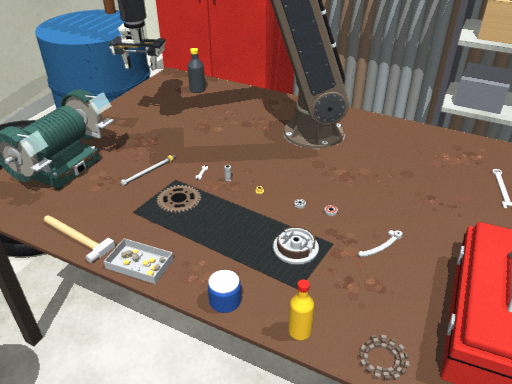

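Top view: brake plate left (175,172), sprocket right (337,183). In front of the mat are the sealed bearing (163,250), open bearing (202,244), collar (259,245), tube (310,247) and wrench (346,244). The axle runs from its head at (415,175) to its nut at (402,252).

```bash
cat > h.py <<'E'
import numpy as np,cv2
from plant import *
def ray(c,uv,z):
    d=c["R"].T@np.linalg.solve(c["mtx"],[uv[0],uv[1],1.]); o=-c["R"].T@c["t"]
    return o+d*(z-o[2])/d[2]
def proj(c,X):
    p=c["mtx"]@(c["R"]@np.asarray(X,float)+c["t"]); return p[:2]/p[2]
E
python3 - <<'E'
from h import *
c=capture("top");im=c["color"]
crop=im[130:270,60:440]
cv2.imwrite("pics/z1.png",cv2.resize(im[160:265,140:360],None,fx=3.6,fy=3.6,interpolation=cv2.INTER_CUBIC))
cv2.imwrite("pics/z2.png",cv2.resize(im[160:265,340:440],None,fx=5,fy=5,interpolation=cv2.INTER_CUBIC))
hsv=cv2.cvtColor(im,cv2.COLOR_BGR2HSV)
# table saturation high; grey parts low saturation & bright
for n,(u,v),r,z in [("sealed",(163,250),12,.012),("open",(202,244),11,.012),("collar",(259,245),10,.016),("tube",(310,247),9,.055),("wrench",(346,244),20,.007),("brake",(175,172),30,.02)]:
    w=hsv[v-r:v+r+1,u-r:u+r+1].astype(int)
    m=((w[...,1]<90)&(w[...,2]>100))|((w[...,0]>20)&(w[...,0]<35)&(w[...,1]>120)&(w[...,2]>100))
    ys,xs=np.nonzero(m); 
    if len(xs)==0: print(n,"none");continue
    (cx,cy),rad=cv2.minEnclosingCircle(np.stack([xs,ys],1).astype(np.float32))
    p=(u-r+cx,v-r+cy);q=(u-r+xs.mean(),v-r+ys.mean())
    print(n,len(xs),np.round(p,1),round(rad,1),np.round(q,1),"circ",ray(c,p,z).round(4),"mean",ray(c,q,z).round(4))
for n,p,z in [("head",(415,175),.009),("nut",(402,252),.009),("sprocket",(337,183),.01),("mat tl",(149,127),.003),("mat tr",(368,138),.003),("mat bl",(143,200),.003),("mat br",(366,213),.003)]: print(n,ray(c,p,z).round(4))
E
```

```text
sealed 148 [162.8 250.2] 8.3 [162.9 250.1] circ [0.4339 0.2356 0.012 ] mean [0.4341 0.2354 0.012 ]
open 168 [201.7 244. ] 7.5 [201.8 244. ] circ [0.447  0.1355 0.012 ] mean [0.4471 0.1351 0.012 ]
collar 50 [258.5 244.8] 5.5 [258.7 245.1] circ [ 0.4407 -0.0119  0.016 ] mean [ 0.4399 -0.0122  0.016 ]
tube 78 [308.5 247. ] 6.0 [308.6 247.1] circ [ 0.4283 -0.1361  0.055 ] mean [ 0.428  -0.1364  0.055 ]
wrench 184 [344.7 244. ] 15.4 [345.7 243.7] circ [ 0.4378 -0.2379  0.007 ] mean [ 0.4384 -0.2408  0.007 ]
brake 3327 [176.  171.5] 41.4 [175.  170.6] circ [0.6406 0.202  0.02  ] mean [0.6433 0.2045 0.02  ]
head [ 0.619 -0.441  0.009]
nut [ 0.4127 -0.3867  0.009 ]
sprocket [ 0.6015 -0.2274  0.01  ]
mat tl [0.773  0.2795 0.003 ]
mat tr [ 0.7285 -0.3227  0.003 ]
mat bl [0.569  0.2914 0.003 ]
mat br [ 0.5192 -0.3014  0.003 ]
```

View pics/z1.png

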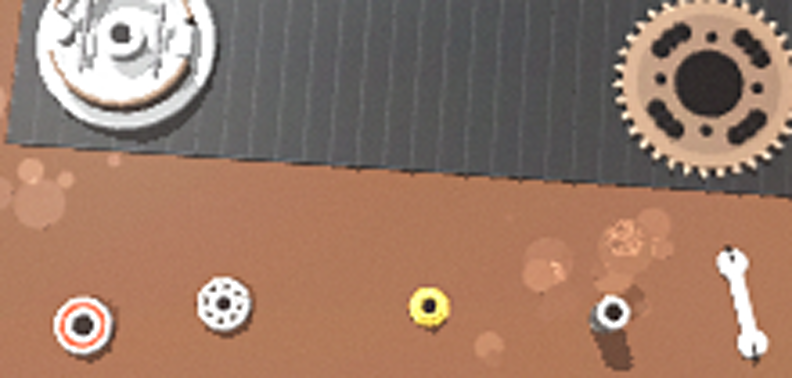

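View pics/z2.png

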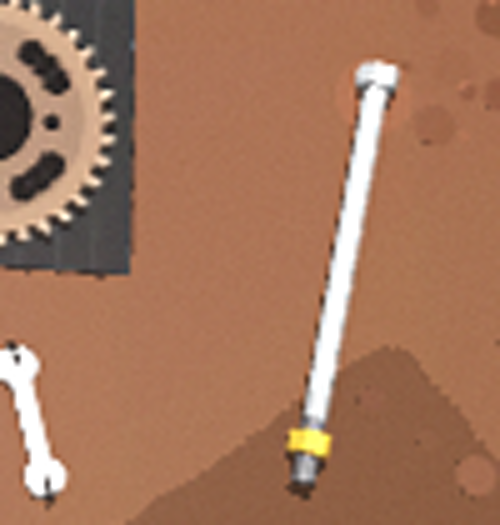

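Zooms: tube top ring centre is about (310,246.5); sprocket hole about (336.7,183); axle head top and nut bottom are clear. Now I'll refine the mat, sprocket, axle and tube, with a cross-check in the scene view.

```bash
cat >> h.py <<'E'
def go(x,y,z,yaw=None):
    "needed shift (tool axes after the turn) and turn, in row units"
    s=get_state();a=s["eef_rot"][2];yaw=a if yaw is None else yaw
    d=np.array([x,y,z])-s["tcp_pos"];t=np.radians(yaw)
    sp=(-(yaw-a)+180)%360-180
    print("tcp",s["tcp_pos"].round(4),"rot",s["eef_rot"].round(1),"t %.1f"%s["time_s"],"shift",np.round(np.array([np.cos(t)*d[0]+np.sin(t)*d[1],np.sin(t)*d[0]-np.cos(t)*d[1],-d[2]])/.15,3),"spin %.4f"%(sp/360),"w %.4f"%s["gripper_width"])
E
python3 - <<'E'
from h import *
c=capture("top");s=capture("scene");im=c["color"];hsv=cv2.cvtColor(im,cv2.COLOR_BGR2HSV).astype(int)
m=((hsv[...,2]<130)&(hsv[...,1]<90)).astype(np.uint8)*255
w=np.zeros_like(m);w[120:220,135:375]=m[120:220,135:375]
w=cv2.morphologyEx(w,cv2.MORPH_OPEN,np.ones((3,3)))
k,_=cv2.findContours(w,cv2.RETR_EXTERNAL,cv2.CHAIN_APPROX_NONE);k=max(k,key=cv2.contourArea)[:,0]
k=cv2.convexHull(k)[:,0]
g=np.array([ray(c,p,.003)[:2] for p in k]);r=cv2.minAreaRect((g*1000).astype(np.float32));print("mat rect mm",r)
# sprocket by colour
b=(hsv[...,0]<18)&(hsv[...,1]>50)&(hsv[...,2]>110);w=np.zeros_like(m);w[150:212,306:366]=b[150:212,306:366]*255
k,_=cv2.findContours(w,cv2.RETR_EXTERNAL,cv2.CHAIN_APPROX_NONE);k=max(k,key=cv2.contourArea)
(p,rad)=cv2.minEnclosingCircle(k);sp=ray(c,p,.01);print("spr",p,rad,sp)
# brake disc bright
b=(hsv[...,1]<60)&(hsv[...,2]>140);w=np.zeros_like(m);w[140:200,148:203]=b[140:200,148:203]*255
k,_=cv2.findContours(w,cv2.RETR_EXTERNAL,cv2.CHAIN_APPROX_NONE);k=max(k,key=cv2.contourArea)
e=cv2.fitEllipse(cv2.convexHull(k));bp=ray(c,e[0],.016);print("brk",e,bp,np.linalg.norm(bp-sp))
# axle
b=(hsv[...,1]<70)&(hsv[...,2]>150);w=np.zeros_like(m);w[165:245,395:425]=b[165:245,395:425]*255
ys,xs=np.nonzero(w);f=cv2.fitLine(np.stack([xs,ys],1).astype(np.float32),cv2.DIST_HUBER,0,.01,.01).ravel()
P=lambda v:ray(c,(f[2]+f[0]/f[1]*(v-f[3]),v),.0095)
y0=ys.min();A=P(y0-.5);B=P(160+485/5);print("axle head end",A,"stub end",B,"len",np.linalg.norm(A-B),"mid",(A+B)/2,"ang",np.degrees(np.arctan2(*(A-B)[1::-1])),"head px",y0)
# scene cross-check
si=s["color"];sh=cv2.cvtColor(si,cv2.COLOR_BGR2HSV).astype(int)
for n,X in [("tube",ray(c,(309.9,246.4),.055)),("sealed",(.434,.2355,.012)),("open",(.447,.1353,.012)),("collar",(.4403,-.012,.016)),("axlemid",(A+B)/2)]: print(n,np.round(X,4),proj(s,X).round(1))
cv2.imwrite("pics/s1.png",cv2.resize(si[150:220,110:350],None,fx=3.3,fy=3.3,interpolation=cv2.INTER_CUBIC))
E
```

```text
mat rect mm ((646.8721313476562, -12.235321044921875), (597.4190673828125, 209.99441528320312), 84.70794677734375)
spr (336.5, 183.42308044433594) 25.9075927734375 [ 0.60038503 -0.22594582  0.01      ]
brk ((174.45045471191406, 171.44525146484375), (47.264713287353516, 50.03515625), 72.6978530883789) [0.64195254 0.20666439 0.016     ] 0.43464404666517004
axle head end [ 0.62855071 -0.44402055  0.0095    ] stub end [ 0.399807   -0.38023028  0.0095    ] len 0.23747186434633832 mid [ 0.51417886 -0.41212542  0.0095    ] ang -15.58231091235083 head px 172
tube [ 0.4297 -0.1397  0.055 ] [227.9 166.8]
sealed [0.434  0.2355 0.012 ] [331.2 209.3]
open [0.447  0.1353 0.012 ] [300.2 202.6]
collar [ 0.4403 -0.012   0.016 ] [260.1 188. ]
axlemid [ 0.5142 -0.4121  0.0095] [149.4 169.7]
```

View pics/s1.png

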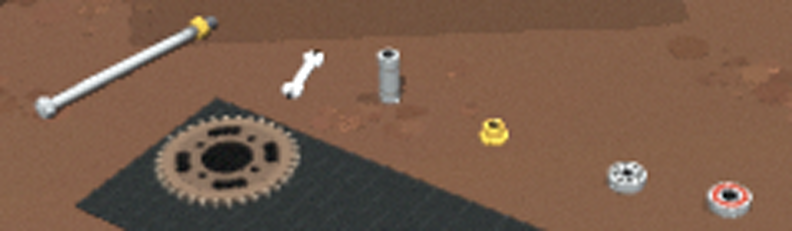

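Scene cross-check agrees within 1 px for every part. Mat origin is (0.6214,-0.0098) with yaw -5.4°. Axle first.

```bash
python3 -c "
from h import *
go(.5142,-.4121,.10,-195.6)"
```

```text
tcp [ 0.2159 -0.6393  0.2261] rot [ 180.    -0.  -161.3] t 0.2 shift [-1.508  1.993  0.841] spin 0.0952 w 0.0874
```

```bash
python3 -m inch '0 0 0 0.0238 1; 0 0 0 0.0238 1; 0 0 0 0.0238 1; 0 0 0 0.0238 1; -0.2 0.265 0.1 0 1; -0.2 0.265 0.1 0 1; -0.2 0.265 0.1 0 1; -0.2 0.265 0.1 0 1' 40
python3 -m inch '-0.15 0.2 0.1 0 1; -0.15 0.2 0.1 0 1; -0.15 0.2 0.1 0 1; -0.15 0.2 0.1 0 1; -0.1 0.13 0.04 0 1; 0 0 0 0 1; 0 0 0 0 0.6; 0 0 0 0 0.6'
python3 - <<'E'
from h import *
go(.5142,-.4121,.003,-195.6)
c=capture("wrist");cv2.imwrite("pics/w1.png",c["color"])
print(proj(c,(.5142,-.4121,.0095)),proj(c,(.6286,-.444,.0095)),proj(c,get_state()["tcp_pos"]))
E
```

```text
time_s: 1.25
tcp_pos: [0.3754, -0.5176, 0.1662]
eef_rot: [-180.0, 0.0, 164.4]
contact_force: [1.1, -1.5, 0.4]
gripper_width: 0.0876
gripper_force: 0.0
time_s: 2.25
tcp_pos: [0.5125, -0.4132, 0.1011]
eef_rot: [-180.0, 0.0, 164.3]
contact_force: [0.3, 0.2, -0.1]
gripper_width: 0.0732
gripper_force: 0.0
tcp [ 0.5125 -0.4132  0.1011] rot [-180.     0.   164.3] t 2.2 shift [-0.009  0.01   0.654] spin -0.0002 w 0.0732
[256.33809493 196.91648377] [256.33357635 302.1007515 ] [254.91489997 242.78040806]
```

View pics/w1.png

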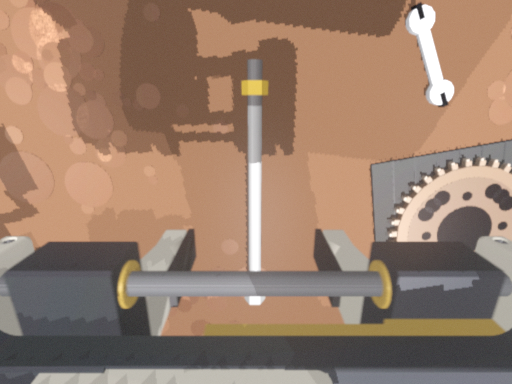

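Wrist view: axle runs vertically at column 255, centred between the fingers, stub at row 60 and head near row 302. Descend, grip, lift.

```bash
python3 -m inch '-0.009 0.01 0.2 0 0.6; 0 0 0.2 0 0.6; 0 0 0.15 0 0.6; 0 0 0.1 0 0.6; 0 0 0 0 0.6; 0 0 0 0 0; 0 0 0 0 0; 0 0 0 0 0' 45
python3 -m inch '0 0 0 0 0; 0 0 0 0 0; 0 0 -0.2 0 0; 0 0 -0.25 0 0; 0 0 -0.25 0 0; 0 0 0 0 0; 0 0 0 0 0; 0 0 0 0 0'
python3 -c "
from h import *
go(.6991,-.0171,.10,-95.4)
c=capture('wrist');cv2.imwrite('pics/w2.png',c['color'])"
```

```text
time_s: 3.3
tcp_pos: [0.5151, -0.4116, 0.0038]
eef_rot: [-180.0, 0.1, 164.4]
contact_force: [-0.8, -0.4, -0.5]
gripper_width: 0.0278
gripper_force: 0.0
time_s: 4.3
tcp_pos: [0.5138, -0.4109, 0.1063]
eef_rot: [180.0, -0.2, 164.4]
contact_force: [-0.5, -0.0, -3.1]
gripper_width: 0.0106
gripper_force: 45.0
tcp [ 0.5138 -0.4109  0.1063] rot [180.   -0.2 164.4] t 4.3 shift [-2.73  -0.983  0.042] spin -0.2784 w 0.0106
```

View pics/w2.png

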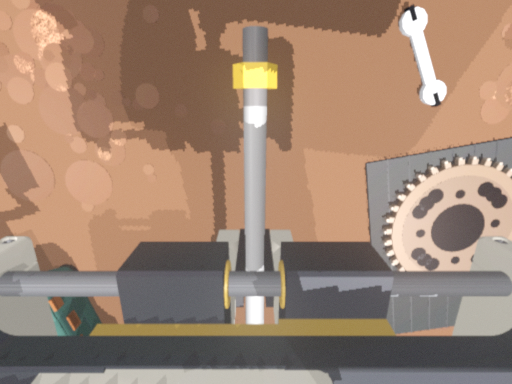

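Axle held. Turn it and carry it behind the row.

```bash
python3 -m inch '0 0 0 -0.0232 0; 0 0 0 -0.0232 0; 0 0 0 -0.0232 0; 0 0 0 -0.0232 0; 0 0 0 -0.0232 0; 0 0 0 -0.0232 0; 0 0 0 -0.0232 0; 0 0 0 -0.0232 0'
python3 -m inch '0 0 0 -0.0232 0; 0 0 0 -0.0232 0; 0 0 0 -0.0232 0; 0 0 0 -0.0232 0; -0.25 -0.09 0 0 0; -0.25 -0.09 0 0 0; -0.25 -0.09 0 0 0; -0.25 -0.09 0 0 0'
python3 -m inch '-0.25 -0.09 0 0 0; -0.25 -0.09 0 0 0; -0.25 -0.09 0 0 0; -0.25 -0.09 0 0 0; -0.25 -0.09 0 0 0; -0.25 -0.09 0 0 0; -0.2 -0.08 0 0 0; 0 0 0 0 0'
python3 -c "
from h import *
go(.6991,-.0171,.0085,-95.4)
c=capture('scene');cv2.imwrite('pics/s2.png',cv2.resize(c['color'][120:300,100:350],None,fx=3,fy=3))"
```

```text
time_s: 5.35
tcp_pos: [0.5142, -0.4112, 0.1068]
eef_rot: [179.9, -0.0, -128.5]
contact_force: [-0.0, -0.1, -2.3]
gripper_width: 0.0103
gripper_force: 45.0
time_s: 6.35
tcp_pos: [0.5825, -0.2659, 0.107]
eef_rot: [179.9, 0.0, -95.4]
contact_force: [-0.0, -0.6, -2.6]
gripper_width: 0.0107
gripper_force: 45.0
time_s: 7.35
tcp_pos: [0.6999, -0.0197, 0.107]
eef_rot: [180.0, -0.0, -95.2]
contact_force: [-0.4, -0.4, -2.9]
gripper_width: 0.0103
gripper_force: 45.0
tcp [ 0.6999 -0.0197  0.107 ] rot [180.   -0.  -95.2] t 7.3 shift [-0.017  0.007  0.657] spin 0.0004 w 0.0103
```

View pics/s2.png

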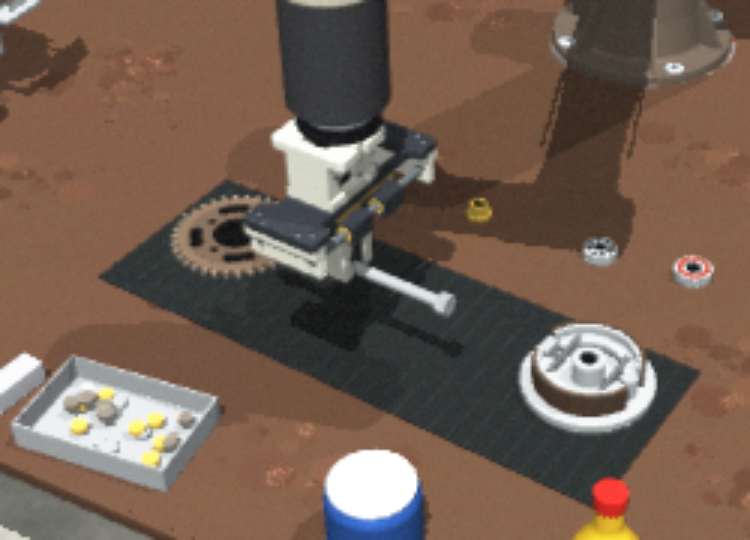

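Axle head points toward the brake plate; lower it.

```bash
python3 -m inch '-0.017 0.007 0.2 0 0; 0 0 0.2 0 0; 0 0 0.15 0 0; 0 0 0.07 0 0; 0 0 0.043 0 0; 0 0 0 0 0; 0 0 0 0 0.4; 0 0 0 0 0.4'
python3 -m inch '0 0 0 0 0.5; 0 0 0 0 0.5; 0 0 -0.15 0 0.5; 0 0 -0.25 0 0.5; 0 0 -0.25 0 0.5; 0 0 0 0 0.7; 0 0 0 0 0.7; 0 0 0 0 0.7'
python3 - <<'E'
from h import *
go(.4471,.1353,.003,-95.4)
E
```

```text
time_s: 8.4
tcp_pos: [0.6991, -0.0192, 0.0099]
eef_rot: [-179.9, 0.0, -95.4]
contact_force: [-0.1, -0.2, 0.1]
gripper_width: 0.0253
gripper_force: 0.0
time_s: 9.4
tcp_pos: [0.6975, -0.0195, 0.1049]
eef_rot: [179.9, -0.0, -95.4]
contact_force: [-0.6, -0.1, -0.5]
gripper_width: 0.0609
gripper_force: 0.0
tcp [ 0.6975 -0.0195  0.1049] rot [179.9  -0.  -95.4] t 9.4 shift [-0.87   1.759  0.679] spin 0.0000 w 0.0609
```

```bash
python3 -m inch '-0.11 0.22 0 0 0.7; -0.11 0.22 0 0 0.7; -0.11 0.22 0 0 0.7; -0.11 0.22 0 0 0.7; -0.11 0.22 0 0 0.7; -0.11 0.22 0 0 0.7; -0.11 0.22 0 0 0.7; -0.1 0.219 0 0 0.7' 30
python3 - <<'E'
from h import *
go(.4471,.1353,.003,-95.4)
c=capture("top");cv2.imwrite("pics/t2.png",cv2.resize(c["color"][110:270,130:430],None,fx=2.6,fy=2.6,interpolation=cv2.INTER_CUBIC))
M=np.array([.6214,-.0098]);ex=np.array([.9956,-.0941]);ey=np.array([.0941,.9956])
for dy in(-.115,0,.115):print(proj(c,[*(M+.078*ex+dy*ey),.0125]))
E
```

```text
time_s: 10.4
tcp_pos: [0.4465, 0.1356, 0.1054]
eef_rot: [179.9, -0.1, -95.4]
contact_force: [0.2, 0.5, 0.5]
gripper_width: 0.0613
gripper_force: 0.0
tcp [0.4465 0.1356 0.1054] rot [ 1.799e+02 -1.000e-01 -9.540e+01] t 10.4 shift [ 0.001 -0.004  0.683] spin 0.0001 w 0.0613
[300.07976604 152.46462624]
[257.77809237 149.5227695 ]
[215.41291507 146.57649642]
```

View pics/t2.png

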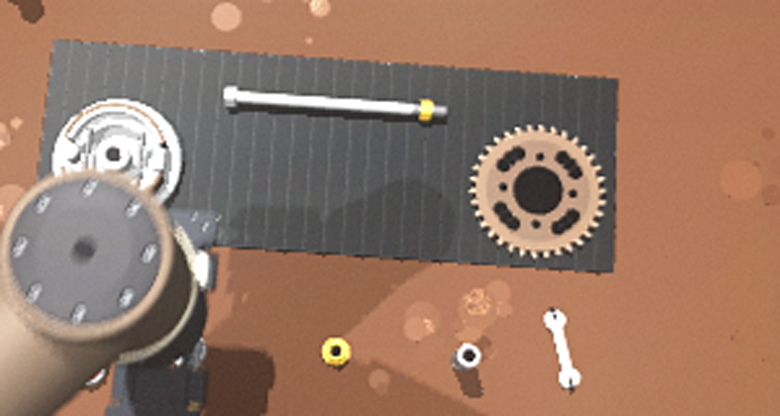

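Axle lies at (216.5,147)–(302,153), about 4 mm off centre, head toward the brake plate: good. Now the open bearing.

```bash
python3 -m inch '0 -0.004 0.25 0 0.7; 0 0 0.2 0 0.7; 0 0 0.15 0 0.7; 0 0 0.08 0 0.7; 0 0 0 0 0.7; 0 0 0 0 0.3; 0 0 0 0 0.3; 0 0 0 0 0.3' 30
python3 -m inch '0 0 0 0 0.3; 0 0 0 0 0.3; 0 0 -0.15 0 0.3; 0 0 -0.25 0 0.3; 0 0 -0.25 0 0.3; 0 0 0 0 0.3; 0 0 0 0 0.3; 0 0 0 0 0.3'
python3 -c "
from h import *
go(.6293,.0738,.0075,-95.4)"
```

```text
time_s: 11.45
tcp_pos: [0.4487, 0.1355, 0.0047]
eef_rot: [-180.0, 0.0, -95.4]
contact_force: [-0.9, -0.3, 0.6]
gripper_width: 0.0371
gripper_force: 0.5
time_s: 12.45
tcp_pos: [0.4477, 0.1347, 0.1006]
eef_rot: [179.9, -0.1, -95.4]
contact_force: [0.4, 0.6, -0.4]
gripper_width: 0.0354
gripper_force: 30.0
tcp [0.4477 0.1347 0.1006] rot [ 1.799e+02 -1.000e-01 -9.540e+01] t 12.4 shift [ 0.291 -1.243  0.62 ] spin 0.0000 w 0.0354
```

```bash
python3 -m inch '0.05 -0.2 0 0 0.3; 0.05 -0.2 0 0 0.3; 0.05 -0.2 0 0 0.3; 0.05 -0.2 0 0 0.3; 0.05 -0.2 0 0 0.3; 0.04 -0.2 0 0 0.3; 0 -0.043 0 0 0.3; 0 0 0 0 0.3'
python3 -c "
from h import *
go(.6293,.0738,.0075,-95.4)"
```

```text
time_s: 13.45
tcp_pos: [0.6293, 0.0742, 0.1002]
eef_rot: [179.9, -0.1, -95.4]
contact_force: [0.8, 0.0, -1.1]
gripper_width: 0.0355
gripper_force: 30.0
tcp [0.6293 0.0742 0.1002] rot [ 1.799e+02 -1.000e-01 -9.540e+01] t 13.4 shift [ 0.003 -0.     0.618] spin -0.0000 w 0.0355
```

```bash
python3 -m inch '0 0 0.2 0 0.3; 0 0 0.2 0 0.3; 0 0 0.12 0 0.3; 0 0 0.06 0 0.3; 0 0 0.038 0 0.3; 0 0 0 0 0.3; 0 0 0 0 0.3; 0 0 0 0 0.65'
python3 -m inch '0 0 0 0 0.65; 0 0 0 0 0.65; 0 0 0 0 0.65; 0 0 -0.1 0 0.65; 0 0 -0.25 0 0.65; 0 0 -0.27 0 0.65; 0 0 0 0 0.7; 0 0 0 0 0.7'
python3 -c "
from h import *
go(.434,.2355,.003,-95.4)"
```

```text
time_s: 14.45
tcp_pos: [0.6304, 0.0746, 0.0096]
eef_rot: [-179.9, 0.0, -95.4]
contact_force: [-0.5, 0.0, -0.2]
gripper_width: 0.0413
gripper_force: 0.0
time_s: 15.45
tcp_pos: [0.6299, 0.0745, 0.1027]
eef_rot: [-180.0, 0.0, -95.4]
contact_force: [-0.4, -0.2, -0.3]
gripper_width: 0.0609
gripper_force: 0.0
tcp [0.6299 0.0745 0.1027] rot [-180.     0.   -95.4] t 15.4 shift [-0.946  1.401  0.665] spin 0.0000 w 0.0609
```

Sealed bearing.

```bash
python3 -m inch '-0.135 0.2 0 0 0.75; -0.135 0.2 0 0 0.75; -0.135 0.2 0 0 0.75; -0.135 0.2 0 0 0.75; -0.135 0.2 0 0 0.75; -0.135 0.2 0 0 0.75; -0.136 0.201 0 0 0.75; 0 0 0 0 0.75'
python3 -m inch '0 0 0.25 0 0.75; 0 0 0.2 0 0.75; 0 0 0.15 0 0.75; 0 0 0.062 0 0.75; 0 0 0 0 0.75; 0 0 0 0 0.3; 0 0 0 0 0.3; 0 0 0 0 0.3'
python3 -m inch '0 0 0 0 0.3; 0 0 0 0 0.3; 0 0 -0.15 0 0.3; 0 0 -0.25 0 0.3; 0 0 -0.25 0 0.3; 0 0 0 0 0.3; 0 0 0 0 0.3; 0 0 0 0 0.3'
python3 -c "
from h import *
go(.6142,-.0860,.0075,-95.4)"
```

```text
time_s: 16.45
tcp_pos: [0.4323, 0.2361, 0.1015]
eef_rot: [179.9, -0.1, -95.2]
contact_force: [0.4, 0.4, 0.7]
gripper_width: 0.0659
gripper_force: 0.0
time_s: 17.45
tcp_pos: [0.4343, 0.2357, 0.0032]
eef_rot: [-180.0, 0.1, -95.4]
contact_force: [0.0, 0.6, 0.3]
gripper_width: 0.0412
gripper_force: 0.0
time_s: 18.45
tcp_pos: [0.4334, 0.2348, 0.099]
eef_rot: [179.9, -0.1, -95.4]
contact_force: [-0.1, -0.4, -1.2]
gripper_width: 0.0385
gripper_force: 30.0
tcp [0.4334 0.2348 0.099 ] rot [ 1.799e+02 -1.000e-01 -9.540e+01] t 18.4 shift [ 2.016 -1.401  0.61 ] spin 0.0000 w 0.0385
```

```bash
python3 -m inch '0.2 -0.14 0 0 0.3; 0.25 -0.175 0 0 0.3; 0.25 -0.175 0 0 0.3; 0.25 -0.175 0 0 0.3; 0.25 -0.175 0 0 0.3; 0.25 -0.175 0 0 0.3; 0.25 -0.175 0 0 0.3; 0.2 -0.14 0 0 0.3'
python3 -m inch '0.116 -0.071 0 0 0.3; 0 0 0.1 0 0.3; 0 0 0.2 0 0.3; 0 0 0.2 0 0.3; 0 0 0.05 0 0.3; 0 0 0.03 0 0.3; 0 0 0 0 0.3; 0 0 0 0 0.3'
python3 -c "
from h import *
go(.6142,-.0860,.0075,-95.4)"
```

```text
time_s: 19.45
tcp_pos: [0.606, -0.0688, 0.0985]
eef_rot: [179.9, -0.0, -95.4]
contact_force: [-0.0, 0.4, 0.3]
gripper_width: 0.0389
gripper_force: 30.0
time_s: 20.45
tcp_pos: [0.6155, -0.0851, 0.0141]
eef_rot: [-179.9, 0.0, -95.4]
contact_force: [0.2, 0.3, -1.1]
gripper_width: 0.0387
gripper_force: 30.0
tcp [ 0.6155 -0.0851  0.0141] rot [-179.9    0.   -95.4] t 20.4 shift [0.007 0.008 0.044] spin 0.0001 w 0.0387
```

```bash
python3 -m inch '0 0 0.025 0 0.3; 0 0 0.015 0 0.3; 0 0 0 0 0.3; 0 0 0 0 0.3; 0 0 0 0 0.65; 0 0 0 0 0.65; 0 0 0 0 0.65; 0 0 0 0 0.65'
python3 -m inch '0 0 -0.1 0 0.65; 0 0 -0.2 0 0.65; 0 0 -0.25 0 0.5; 0 0 -0.1 0 0.5; 0 0 0 0 0.5; 0 0 0 0 0.5; 0 0 0 0 0.5; 0 0 0 0 0.5'
python3 -c "
from h import *
go(.428,-.138,.02,-95.4)"
```

```text
time_s: 21.45
tcp_pos: [0.6149, -0.0853, 0.0072]
eef_rot: [-180.0, 0.0, -95.4]
contact_force: [-0.6, 0.2, 0.1]
gripper_width: 0.0565
gripper_force: 0.0
time_s: 22.45
tcp_pos: [0.6145, -0.0854, 0.1036]
eef_rot: [179.9, -0.0, -95.4]
contact_force: [0.6, 0.0, 0.8]
gripper_width: 0.0439
gripper_force: 0.0
tcp [ 0.6145 -0.0854  0.1036] rot [179.9  -0.  -95.4] t 22.4 shift [0.466 1.205 0.558] spin 0.0000 w 0.0439
```

Collar next.

```bash
python3 -m inch '-0.06 0.2 0 0 0.5; -0.06 0.2 0 0 0.5; -0.06 0.2 0 0 0.5; -0.06 0.2 0 0 0.5; -0.06 0.2 0 0 0.5; -0.078 0.202 0 0 0.5; 0 0 0 0 0.5; 0 0 0 0 0.5' 25
python3 - <<'E'
from h import *
go(.4403,-.012,.006,-95.4)
c=capture("top");cv2.imwrite("pics/t3.png",cv2.resize(c["color"][110:270,130:430],None,fx=2.6,fy=2.6,interpolation=cv2.INTER_CUBIC))
c=capture("wrist");im=c["color"];h=cv2.cvtColor(im,cv2.COLOR_BGR2HSV).astype(int)
p=proj(c,(.4403,-.012,.012));m=((h[...,0]>20)&(h[...,0]<35)&(h[...,1]>130)&(h[...,2]>90)).astype(np.uint8)
n,l,s,ce=cv2.connectedComponentsWithStats(m);i=[j for j in range(1,n) if s[j,4]>80]
print(p,s[i],ce[i],[ray(c,ce[j],.010).round(4) for j in i])
cv2.imwrite("pics/w3.png",im)
E
```

```text
time_s: 23.45
tcp_pos: [0.4413, -0.0118, 0.1048]
eef_rot: [-180.0, 0.0, -95.3]
contact_force: [0.7, 0.7, 0.1]
gripper_width: 0.0437
gripper_force: 0.0
tcp [ 0.4413 -0.0118  0.1048] rot [-180.     0.   -95.3] t 23.4 shift [0.002 0.006 0.659] spin 0.0002 w 0.0437
[254.72837613 194.47891808] [[243 176  26  25 357]
 [333 320 104  15 758]] [[256.25210084 186.1372549 ]
 [386.8469657  327.2994723 ]] [array([ 0.4382, -0.0194,  0.01  ]), array([0.308 , 0.1586, 0.01  ])]
```

View pics/t3.png

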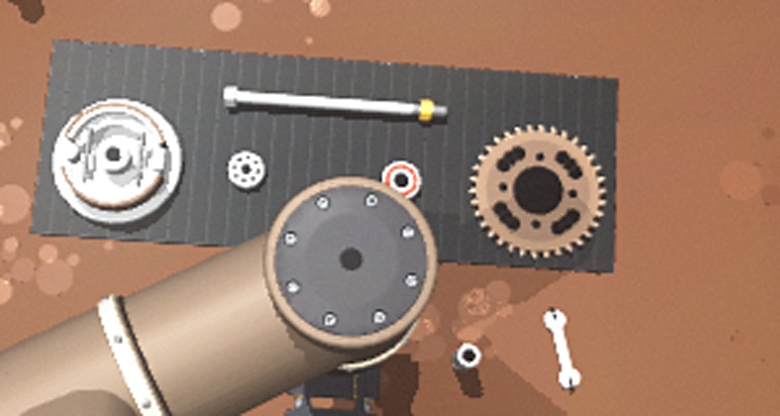

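View pics/w3.png

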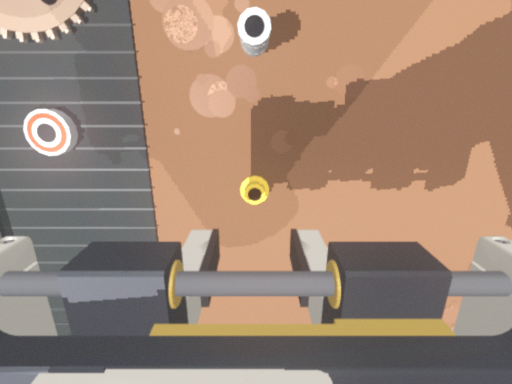

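Top view: open bearing at (246,170) and sealed bearing at (401,180) sit in the row. The wrist view shows the collar bore at (254.5,194) and the placed sealed bearing at (47,131).

Run:
```python
from h import *
c=capture("wrist");print(ray(c,(254.5,194),.016),ray(c,(47,131),.015),proj(c,(.4403,-.012,.016)))
c=capture("top")
for p in((246,170),(401,180)):
  P=ray(c,(p[0]/2.6+130-.3,p[1]/2.6+110-.3),.015);d=P[:2]-[.6214,-.0098];print(P,"mat x,y",d@[.9956,-.0941],d@[.0941,.9956])
go(.4403,-.0125,.006,-95.4)
```

```text
[ 0.44028349 -0.01399393  0.016     ] [ 0.61305894 -0.08770785  0.015     ] [254.68613407 196.0377218 ]
[0.62914376 0.07420384 0.015     ] mat x,y -0.00019507038554445364 0.08436291312188952
[ 0.61487112 -0.08468835  0.015     ] mat x,y 0.0005468400616380513 -0.0751732075797658
tcp [ 0.4412 -0.0122  0.1044] rot [180.   -0.  -95.4] t 23.6 shift [0.003 0.005 0.656] spin -0.0000 w 0.0438
```

```bash
python3 -m inch '0.004 0.004 0.25 0 0.5; 0 0 0.2 0 0.5; 0 0 0.15 0 0.5; 0 0 0.05 0 0.5; 0 0 0 0 0.5; 0 0 0 0 0.1; 0 0 0 0 0.1; 0 0 0 0 0.1' 25
python3 -m inch '0 0 0 0 0.1; 0 0 0 0 0.1; 0 0 -0.15 0 0.1; 0 0 -0.25 0 0.1; 0 0 -0.25 0 0.1; 0 0 0 0 0.1; 0 0 0 0 0.1; 0 0 0 0 0.1'
python3 -c "
from h import *
go(.6149,-.0857,.022,-95.4)"
```

```text
time_s: 24.65
tcp_pos: [0.4404, -0.0123, 0.0077]
eef_rot: [-179.9, 0.0, -95.4]
contact_force: [-0.1, 1.0, 1.8]
gripper_width: 0.0192
gripper_force: 10.6
time_s: 25.65
tcp_pos: [0.4392, -0.0128, 0.1036]
eef_rot: [179.9, -0.0, -95.4]
contact_force: [-0.0, -0.3, 0.5]
gripper_width: 0.0191
gripper_force: 25.0
tcp [ 0.4392 -0.0128  0.1036] rot [179.9  -0.  -95.4] t 25.6 shift [ 0.374 -1.212  0.544] spin 0.0000 w 0.0191
```

```bash
python3 -m inch '0.06 -0.2 0 0 0.1; 0.06 -0.2 0 0 0.1; 0.06 -0.2 0 0 0.1; 0.06 -0.2 0 0 0.1; 0.06 -0.2 0 0 0.1; 0.06 -0.2 0 0 0.1; 0.014 -0.012 0 0 0.1; 0 0 0 0 0.1'
python3 -m inch '0 0 0.15 0 0.1; 0 0 0.2 0 0.1; 0 0 0.12 0 0.1; 0 0 0.03 0 0.1; 0 0 0 0 0.1; 0 0 0 0 0.1; 0 0 0 0 0.1; 0 0 0 0 0.1'
python3 -c "
from h import *
go(.6149,-.0857,.0227,-95.4)
c=capture('scene');cv2.imwrite('pics/s3.png',cv2.resize(c['color'][160:270,130:330],None,fx=3.5,fy=3.5,interpolation=cv2.INTER_CUBIC))"
```

```text
time_s: 26.65
tcp_pos: [0.6147, -0.0856, 0.1031]
eef_rot: [179.8, -0.0, -95.4]
contact_force: [0.2, 0.6, -0.0]
gripper_width: 0.0187
gripper_force: 25.0
time_s: 27.65
tcp_pos: [0.616, -0.0854, 0.0301]
eef_rot: [-180.0, 0.0, -95.4]
contact_force: [-0.7, 0.7, -0.4]
gripper_width: 0.0187
gripper_force: 25.0
tcp [ 0.616  -0.0854  0.0301] rot [-180.     0.   -95.4] t 27.6 shift [0.003 0.007 0.049] spin 0.0000 w 0.0187
```

View pics/s3.png

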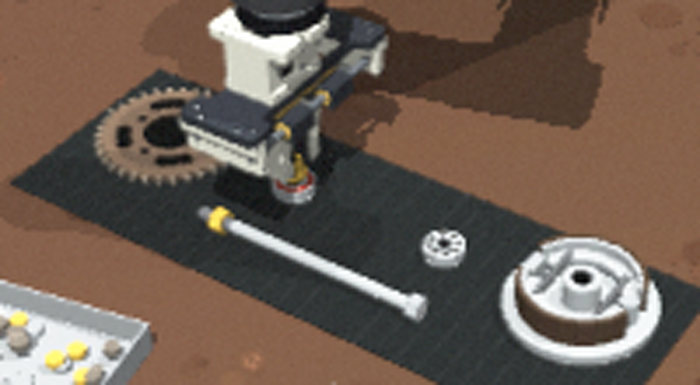

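Collar hovers over the sealed bearing at (297,175–190). Lower the last 7 mm and release.

```bash
python3 -m inch '0.003 0.006 0.02 0 0.1; 0 0 0.02 0 0.1; 0 0 0.007 0 0.1; 0 0 0 0 0.1; 0 0 0 0 0.1; 0 0 0 0 0.4; 0 0 0 0 0.4; 0 0 0 0 0.4'
python3 -m inch '0 0 0 0 0.4; 0 0 -0.1 0 0.4; 0 0 -0.2 0 0.4; 0 0 -0.25 0 0.5; 0 0 0 0 0.5; 0 0 0 0 0.5; 0 0 0 0 0.5; 0 0 0 0 0.5'
python3 -c "
from h import *
go(.429,-.139,.02,-95.4)
c=capture('wrist');cv2.imwrite('pics/w4.png',c['color'])"
```

```text
time_s: 28.7
tcp_pos: [0.615, -0.0858, 0.0224]
eef_rot: [-180.0, 0.0, -95.4]
contact_force: [-0.2, -0.5, 0.4]
gripper_width: 0.0342
gripper_force: 0.0
time_s: 29.7
tcp_pos: [0.6144, -0.0858, 0.1043]
eef_rot: [179.9, -0.0, -95.4]
contact_force: [0.7, -0.6, -0.2]
gripper_width: 0.0438
gripper_force: 0.0
tcp [ 0.6144 -0.0858  0.1043] rot [179.9  -0.  -95.4] t 29.7 shift [0.469 1.197 0.562] spin 0.0001 w 0.0438
```

View pics/w4.png

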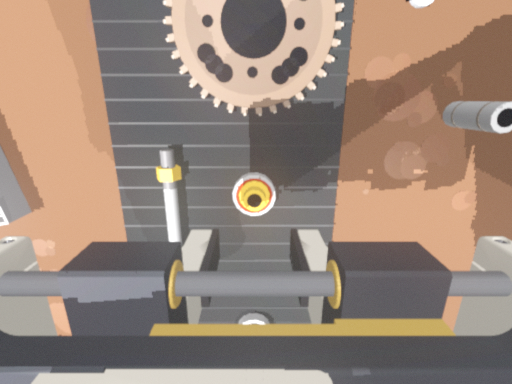

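Collar sits centred on the sealed bearing (254,195). Last part: the tube.

```bash
python3 -m inch '0.07 0.18 0 0 0.5; 0.07 0.18 0 0 0.5; 0.07 0.18 0 0 0.5; 0.07 0.18 0 0 0.5; 0.07 0.18 0 0 0.5; 0.07 0.18 0 0 0.6; 0.049 0.117 0 0 0.6; 0 0 0 0 0.6' 30
python3 -m inch '0 0 0.15 0 0.6; 0 0 0.2 0 0.6; 0 0 0.15 0 0.6; 0 0 0.06 0 0.6; 0 0 0 0 0.6; 0 0 0 0 0.1; 0 0 0 0 0.1; 0 0 0 0 0.1'
python3 -m inch '0 0 0 0 0.1; 0 0 0 0 0.1; 0 0 -0.15 0 0.1; 0 0 -0.25 0 0.1; 0 0 -0.2 0 0.1; 0 0 0 0 0.1; 0 0 0 0 0.1; 0 0 0 0 0.1'
python3 -c "
from h import *
go(.6218,-.0053,.0245,-95.4)
c=capture('scene');cv2.imwrite('pics/s4.png',cv2.resize(c['color'][100:270,130:330],None,fx=3,fy=3,interpolation=cv2.INTER_CUBIC))"
```

```text
time_s: 30.75
tcp_pos: [0.4287, -0.1393, 0.1052]
eef_rot: [-180.0, 0.0, -95.4]
contact_force: [0.5, 0.7, 0.2]
gripper_width: 0.0525
gripper_force: 0.0
time_s: 31.75
tcp_pos: [0.4299, -0.1389, 0.0216]
eef_rot: [-179.9, 0.0, -95.4]
contact_force: [-0.4, 0.7, 0.1]
gripper_width: 0.0282
gripper_force: 0.0
time_s: 32.75
tcp_pos: [0.4287, -0.139, 0.11]
eef_rot: [179.9, -0.0, -95.4]
contact_force: [0.2, -0.0, -1.5]
gripper_width: 0.0215
gripper_force: 30.0
tcp [ 0.4287 -0.139   0.11  ] rot [179.9  -0.  -95.4] t 32.8 shift [-1.009 -1.198  0.57 ] spin 0.0000 w 0.0215
```

View pics/s4.png

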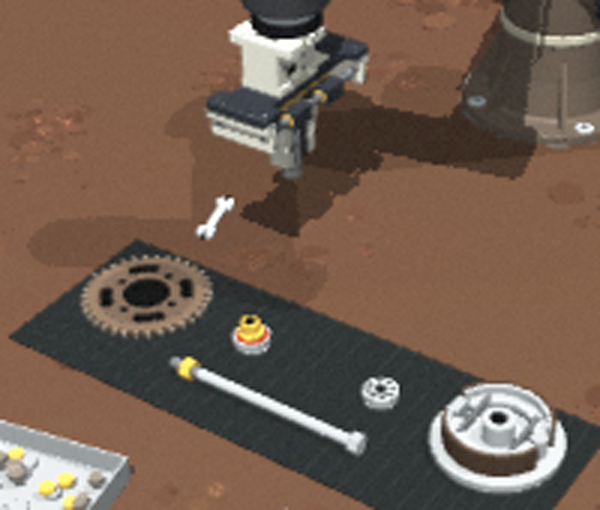

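Tube is held upright at (290,165); collar stack, axle and open bearing are in place.

```bash
python3 -m inch '-0.15 -0.18 0 0 0.1; -0.15 -0.18 0 0 0.1; -0.15 -0.18 0 0 0.1; -0.15 -0.18 0 0 0.1; -0.15 -0.18 0 0 0.1; -0.15 -0.18 0 0 0.1; -0.109 -0.118 0 0 0.1; 0 0 0 0 0.1'
python3 -m inch '0 0 0.15 0 0.1; 0 0 0.2 0 0.1; 0 0 0.13 0 0.1; 0 0 0.04 0 0.1; 0 0 0 0 0.1; 0 0 0 0 0.1; 0 0 0 0 0.1; 0 0 0 0 0.1'
python3 -c "
from h import *
go(.6218,-.0053,.0245,-95.4)"
```

```text
time_s: 33.8
tcp_pos: [0.6233, -0.0043, 0.1094]
eef_rot: [179.9, -0.0, -95.3]
contact_force: [-0.1, -1.3, -2.3]
gripper_width: 0.0212
gripper_force: 30.0
time_s: 34.8
tcp_pos: [0.6229, -0.005, 0.0336]
eef_rot: [-180.0, 0.0, -95.4]
contact_force: [-0.4, -0.1, -2.0]
gripper_width: 0.0212
gripper_force: 30.0
tcp [ 0.6229 -0.005   0.0336] rot [-180.     0.   -95.4] t 34.8 shift [0.002 0.007 0.061] spin 0.0001 w 0.0212
```

```bash
python3 -m inch '0 0.005 0.03 0 0.1; 0 0 0.02 0 0.1; 0 0 0.01 0 0.1; 0 0 0 0 0.1; 0 0 0 0 0.1; 0 0 0 0 0.1; 0 0 0 0 0.1; 0 0 0 0 0.1'
python3 -m inch '0 0 0.003 0 0.1; 0 0 0 0 0.1; 0 0 0 0 0.1; 0 0 0 0 0.45; 0 0 0 0 0.45; 0 0 0 0 0.45; 0 0 0 0 0.45; 0 0 0 0 0.45'
python3 -m inch '0 0 -0.1 0 0.45; 0 0 -0.2 0 0.45; 0 0 -0.25 0 0.45; 0 0 -0.3 0 0.45; 0 0 0 0 0.45; 0 0.3 0 0 0.45; 0 0.3 0 0 0.45; 0 0.3 0 0 0.45'
python3 -m inch '0 0.3 0 0 0.45; 0 0.2 0 0 0.45; 0.3 0 0 0 0.45; 0.3 0 0 0 0.45; 0.3 0 0 0 0.45; 0.3 0 0 0 0.45; 0 0 0 0 0.45; 0 0 0 0 0.45'
python3 - <<'E'
from h import *
c=capture("top");cv2.imwrite("pics/t4.png",cv2.resize(c["color"][110:270,130:430],None,fx=2.6,fy=2.6,interpolation=cv2.INTER_CUBIC))
E
```

```text
time_s: 35.8
tcp_pos: [0.6216, -0.0051, 0.0245]
eef_rot: [180.0, -0.0, -95.4]
contact_force: [-3.4, 0.6, 5.5]
gripper_width: 0.0216
gripper_force: 30.0
time_s: 36.8
tcp_pos: [0.6219, -0.0051, 0.0235]
eef_rot: [180.0, -0.0, -95.4]
contact_force: [-0.4, -0.5, -0.6]
gripper_width: 0.0391
gripper_force: 0.0
time_s: 37.8
tcp_pos: [0.4859, 0.0075, 0.1511]
eef_rot: [180.0, -0.0, -95.4]
contact_force: [0.5, 0.5, 0.0]
gripper_width: 0.0396
gripper_force: 0.0
time_s: 38.8
tcp_pos: [0.3957, -0.1647, 0.1512]
eef_rot: [-180.0, 0.0, -95.4]
contact_force: [0.8, 0.2, 0.8]
gripper_width: 0.0394
gripper_force: 0.0
```

View pics/t4.png

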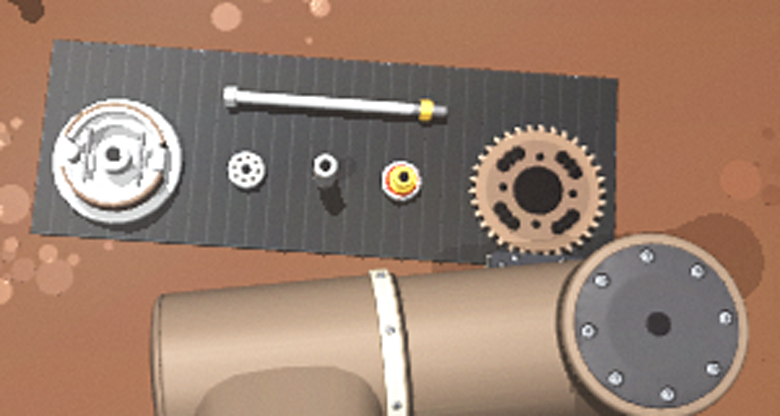

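All parts are in place: tube top (325,165), collar (403,178), axle behind. Quick numeric check, then hand in.

Run:
```python
from h import *
c=capture("top");ok=True
for n,p,z,t in (("open",(246,170),.015,(0,.084)),("tube",(325,165),.058,(0,.0045)),("sealed",(401,180),.015,(0,-.0765)),("collar",(403.5,177.5),.031,(0,-.0765)),("axle",(336.5,104),.0125,(.078,0))):
  d=ray(c,(p[0]/2.6+130-.3,p[1]/2.6+110-.3),z)[:2]-[.6214,-.0098];e=np.array([d@[.9956,-.0941],d@[.0941,.9956]])-t
  print(n,e.round(4));ok&=np.abs(e).max()<.01
if ok: print(close_job())
```

```text
open [-0.0002  0.0004]
tube [-0.0003 -0.001 ]
sealed [0.0005 0.0013]
collar [-0.0007 -0.0001]
axle [-0.0002 -0.0037]
the job is handed in; nothing more can be done
None
```

The job is handed in at about 39 s: the row, the collar on the sealed bearing and the axle all measured within 4 mm of target in the last top view. The brake plate, sprocket, lever and wrench were never touched, and no verdict came back.

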